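# Invert a rinsed centrifuge bottle onto the free drying peg

## Robot

A 6-joint arm with a two-finger parallel gripper is mounted at the origin on the work surface. World frame = base frame: x ahead of the robot, y to its left, z up, the work surface at z = 0. Lengths are in m, angles in rad, forces in N, time in s.
With the tool pointing down it reaches from about 0.4 to 0.825 m from the base axis. Payload 7 kg.
Tool frame: the origin (TCP) lies at the centre of the arm's flange, where the gripper is bolted on; the fingertips stand 178 mm ahead of it and the grasp point (between the pads) lies 159 mm ahead of it; z points along the fingers, y is the direction in which the jaws open and shut (so a half turn about z gives the same grasp; the last joint's range is limited). The gripper opens to 88 mm and grips with 3 to 60 N. Pads are 19 mm wide; open, the fingers measure 130 mm over their backs; the gripper's body (78 mm by 193 mm) begins 47 mm behind the grasp point.
Start: joints at [1.456, 0.359, 0.012, 0, -1.224, -0.288], TCP at [0.265, 0.621, 0.405] pointing down, gripper open.
Joint ranges: [-3.07, 3.07], [-1.43, 2.12], [-1.02, 1.25], [-3.03, 1.67], [-3.05, -0], [-3.03, 3.03]. Speed limits (rad/s): [2.39, 2.39, 3.01, 3.14, 3.14, 3.14].

## Interface

Orientations are given as [roll, pitch, yaw] about the fixed x, y, z axes, in that order (R = Rz(yaw) Ry(pitch) Rx(roll)).
In Python, from station import * gives the robot as it stands.
- The arm moves only by the tool send_rows, never from a script. Its argument "motion" is a list of rows, each an object with "offset": the shift along the tool's x, y, z in cm, a list of three; "turn": the turn about the tool's z in degrees. In form: [{"offset": [x, y, z], "turn": turn}, ...]. A call has 1 to 8 rows; each row is the pose to reach, as a shift and turn from the pose commanded when the call began, along the tool's axes at that moment; what a row does not reach only later rows make up. A row lasts 1/10 s, in which the tool goes at most 50 mm and 8.59 degrees, less where a joint would pass 70% of its speed; a pose out of reach is approached as far as the arm can. A call with a gripper value outside its range is refused whole. "hand" is the opening, from -1 (shut) to 1 (fully open), set as the call begins (left out, the last holds). The fingers move at their own pace and stop on an object; "squeeze" is the grip in N (left out, the last holds). Time passes only in rows, so rows that repeat a pose let the fingers close. It gives the time, the measured TCP pose, the force and the opening at its end, in the units of the state.
- get_state(): the state, without advancing time (a new reading comes with each control period).
- grab_frame(name): name is "scene" or "side" or "wrist"; returns a dict with "frame" (400x640x3 uint8, blue, green, red), "range_z" (400x640 float32, m along the optical axis (not along the pixel's ray), 0 where there is no reading), "vertical_fov" (degrees; the focal length in pixels is half the picture's height over the tangent of half this angle, whatever the lens; pixels are square), "cx", "cy" (the principal point, pixels), "cam_to_world" (4x4, takes a point from camera to world coordinates). Camera axes: x right, y up, looking along -z (the intrinsics and any distortion apply to the point x, -y, -z); pixel columns grow to the right and rows downward; lengths in m; the calibration is good to about 2 mm. A picture is of the moment at which its call begins.
- job_done(): hands the job in, once; it reports no verdict.
The state is a dict: "t": time; "q": joint angles; "qd": joint speeds; "joint_efforts": joint torques, N m; "eef_pos": TCP position; "ee_rot": TCP orientation; "force": force on the tool from outside, world axes, zero at the start; "moment": the same for the moment, N m; "width": finger opening in m.
Only numpy, scipy, OpenCV 4.12 (cv2) and the standard library are available. Lean on these libraries where they do the work, as an engineer would, in place of code of your own. Each camera call takes 0.05 s, during which the arm holds its last target. There are 200 camera calls.

## Task

The rinsed, open centrifuge bottle lies in the sloped draining cradle. Take it out, turn it mouth down and lower it gently over the free drying peg, all the way until its rim sits flat on the round foot of that stand, then let go of it. Do not drop it on, and leave the other bottle on its peg and the loose things on the bench where they are.

Things in the scene. Friction and masses are not known exactly. Their poses are not given: they have to be found in the camera images.
- bottle: the open centrifuge bottle to move: milky white plastic, hollow, round, 90 g, 120 mm long. Origin: centre of its closed flat end; z runs towards the mouth. Diameter 58 mm from z = 0 to 85 mm, shoulder to 97 mm, then a neck 44 mm outside, 36 mm inside, to the mouth at 120 mm; closed end 5 mm thick. At the start it lies in the cradle, mouth lower, axis 20 degrees below level
- bottle_mouth (a point): centre of the bottle's open mouth, in the plane of the rim, 120 mm from the closed end
- cradle: fixed steel draining cradle, base 180 x 62 x 8 mm. Origin: centre of its underside, below the bottle's middle; x points level the way the mouth looks. Two 10 mm rods 36 mm apart carry the bottle from below; a low cross bar stands just in front of the mouth's lower edge, so lift straight up. Bottle axis 86 mm above the bench at the closed end, 45 mm at the mouth
- free_stand: fixed drying stand without a bottle on it: a round steel foot 110 mm in diameter and 12 mm thick with an upright white peg at its centre. Origin: centre of the underside, z up. Peg 18 mm in diameter, tapering over its last 20 mm to 8 mm at the tip, 97 mm above the bench (85 mm above the foot's top face)
- free_stand_seat (a point): point on the peg's axis at the top face of the free stand's foot, where the centre of the bottle's mouth belongs, 12 mm above the bench
- free_stand_tip (a point): top of the free stand's peg
- used_stand: fixed stand like the free one, already holding another bottle. Origin: centre of the underside
- dry_bottle: loose bottle of the same make already upside down on the used stand: leave it there. Origin: centre of its closed end, which is on top, 132 mm above the bench; z axis towards its mouth (down)
- beaker: loose open glass beaker, 70 mm in diameter, 95 mm high, farther away than the stands: leave alone. Origin: centre of the underside
- reagent: loose capped amber bottle, 66 mm in diameter, 150 mm high, farther away than the stands: leave alone. Origin: centre of the underside
- bottle_cap: loose white screw cap lying on the bench nearer the robot, 52 mm in diameter, 20 mm high: leave alone. Origin: centre of the underside
There are look-alikes about, which are no part of the job. What is shaped like the bottle but pink is not meant. Leave any turquoise look-alike of the free_stand alone.

How it is judged:
By the outcome, as a careful person would: the job done as asked, in the order asked, and still so for the second after the job is handed in, with the robot touching nothing.
It also fails if it takes over 48 s, if anything falls off the work surface, if the arm or the gripper's body presses on something with over 40 N, if the wrist force passes 120 N, or if a joint passes its speed limit or range.

## Working session

There is one attempt and no reset: what is moved stays moved. The work goes in short steps, Python scripts to look and compute and a tool call to move; the robot and the scene stay as the last step left them, time stands still between calls to the robot, and variables do not carry over. Pictures are saved under pics/ and viewed, about 8 in all and at most 12, crops included, and the job is handed in when it is done.

Besides the shell and the picture viewer there is one more tool, called after ">>>" as name(argument=value, ...) on one line, values as JSON. send_rows: Moves the arm, as the interface text tells. Its arguments: {"type":"object","properties":{"motion":{"type":"array"},"hand":{"type":"number"},"squeeze":{"type":"number"}},"required":["motion"]}

```bash
ls; mkdir -p pics; cat > h.py <<'E'
from station import *
import numpy as np, cv2
from scipy.spatial.transform import Rotation as R
def snap(n,fn):
    f=grab_frame(n); np.savez('pics/'+fn+'.npz',**{k:np.array(v) for k,v in f.items()}); cv2.imwrite('pics/'+fn+'.png',f['frame']); return f
def ld(fn): return dict(np.load('pics/'+fn+'.npz'))
def xyz(f):
    h,w=f['range_z'].shape; fl=h/2/np.tan(np.radians(float(f['vertical_fov']))/2)
    u,v=np.meshgrid(np.arange(w),np.arange(h)); d=f['range_z']
    P=np.stack([(u-f['cx'])/fl*d,-(v-f['cy'])/fl*d,-d],-1)
    T=np.array(f['cam_to_world']); return P@T[:3,:3].T+T[:3,3]
E
python3 - <<'E'
from h import *
for n in ['scene','side','wrist']:
    f=snap(n,n+'0'); print(n,f['cam_to_world'][:3,3] if hasattr(f['cam_to_world'],'shape') else f['cam_to_world'],f['vertical_fov'],[k for k in f],(f['range_z']>0).mean())
print(get_state())
a=[cv2.imread(f'pics/{n}0.png') for n in ['scene','side']]
E
```

```text
pics
scene [1.10566675 0.29914073 0.64330852] 55.695645202618834 ['frame', 'range_z', 'vertical_fov', 'cx', 'cy', 'cam_to_world'] 0.9959765625
side [ 0.29671873 -0.79616876  0.77772829] 50.94730411918407 ['frame', 'range_z', 'vertical_fov', 'cx', 'cy', 'cam_to_world'] 0.9958515625
wrist [0.32957136 0.59363014 0.38268218] 62.065393818051675 ['frame', 'range_z', 'vertical_fov', 'cx', 'cy', 'cam_to_world'] 0.99615234375
{'t': 0.15, 'q': array([ 1.45609583e+00,  3.59222015e-01,  1.12827868e-02, -2.69365432e-04,
       -1.22411256e+00, -2.88125480e-01]), 'qd': array([ 0.00047812, -0.00153503,  0.00264998,  0.00104936,  0.00092846,
       -0.00023336]), 'joint_efforts': array([-1.77641636e-03, -5.83275640e+01,  2.93294030e+01,  7.00120702e+00,
        8.86069844e-03, -1.07066978e-04]), 'eef_pos': array([0.26454271, 0.62084412, 0.4039412 ]), 'ee_rot': array([ 3.14031698e+00, -1.13964245e-04, -4.02917592e-01]), 'force': array([ 0.34777525, -0.26805879, -0.18020517]), 'moment': array([-0.04100334, -0.06531343,  0.00295382]), 'width': 0.0876116212659034}
```

View pics/scene0.png

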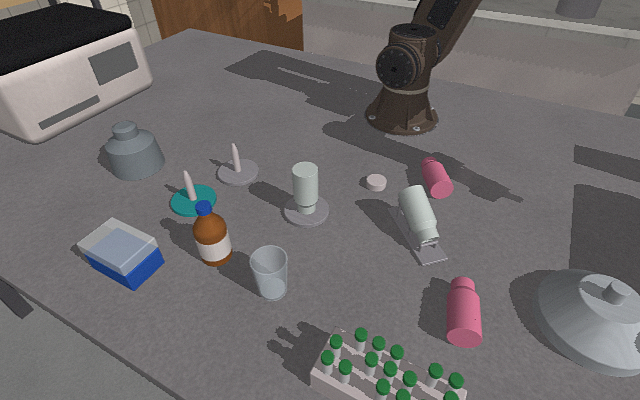

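View pics/side0.png

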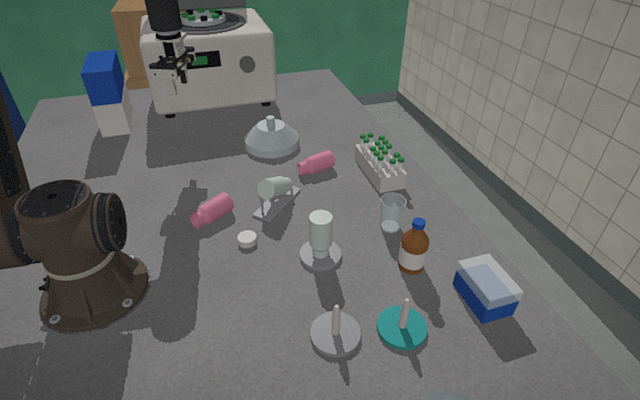

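Scene view: the milky bottle is in the cradle at (418,215). Look-alikes are the pink bottles at (436,177) and (463,313), and the dry bottle at (305,185) on the used stand. The free stand has the grey foot at (238,172). The turquoise one at (193,200) is excluded. I'll measure these now.

```bash
python3 - <<'E'
from h import *
def cl(P,m,zlo,zhi): q=P[m&(P[...,2]>zlo)&(P[...,2]<zhi)]; return q
for n,boxes in {'scene':dict(bottle=(385,175,455,255),free=(212,135,265,190),turq=(165,165,220,218),used=(280,155,335,230)),
 'side':dict(bottle=(245,165,310,225),free=(300,295,370,365),turq=(370,290,432,352),used=(295,205,345,275))}.items():
    f=ld(n+'0'); P=xyz(f)
    bench=P[300:310,150:200] if n=='side' else P[330:340,150:200]; print(n,'bench z',np.median(P[230:260,330:380,2]))
    for k,(a,b,c,d) in boxes.items():
        Q=P[b:d,a:c].reshape(-1,3)
        if k=='bottle':
            q=Q[Q[:,2]>0.035]
            q=q[np.abs(q-np.median(q,0)).max(1)<0.1]; c0=q.mean(0); u,s,vt=np.linalg.svd(q-c0); print(k,len(q),c0,vt[0],q.min(0),q.max(0))
        else:
            foot=Q[(Q[:,2]>0.008)&(Q[:,2]<0.017)]; peg=Q[(Q[:,2]>0.03)]
            (ctr,r)=cv2.minEnclosingCircle(foot[:,:2].astype(np.float32)); print(k,'foot',ctr,r,np.median(foot[:,2]),'peg',peg.mean(0),peg[:,2].max())
E
python3 - <<'E'
import cv2
a=cv2.imread('pics/scene0.png')[165:270,370:470]; b=cv2.imread('pics/side0.png')[165:230,235:315]
c=cv2.imread('pics/wrist0.png')
z=cv2.hconcat([cv2.resize(a,(381,400)),cv2.resize(c,(419,262)) if 0 else cv2.copyMakeBorder(cv2.resize(c,(419,262)),0,138,0,0,0)])
cv2.imwrite('pics/crop1.png',z)
E
```

```text
scene bench z 0.0005098803235750737
bottle 1471 [0.49780328 0.20433726 0.07704918] [ 0.61109377  0.67535804 -0.41286308] [0.44086616 0.14687695 0.03502093] [0.542009   0.26102952 0.11185302]
free foot (0.5186271667480469, -0.28986990451812744) 0.07553691416978836 0.012467644774447895 peg [ 0.54071008 -0.24639372  0.10189087] 0.6433085206097716
turq foot (0.6064377427101135, -0.32519346475601196) 0.09249034523963928 0.012491805194093764 peg [ 0.71607741 -0.2024954   0.11906128] 0.6433085206097716
used foot (0.5426044464111328, -0.04799414053559303) 0.055464353412389755 0.01241474393764852 peg [ 0.56437531 -0.03430118  0.10997228] 0.6433085206097716
side bench z 0.0003828455357810512
bottle 674 [0.47140723 0.17852393 0.07682602] [-0.82223053 -0.51761025  0.23667823] [0.42558609 0.14553295 0.03532483] [0.53874781 0.24837363 0.11143105]
free foot (0.4958769381046295, -0.28797027468681335) 0.056506454944610596 0.011904204683466535 peg [ 0.46947492 -0.3566949   0.15649963] 0.7777282897430825
turq foot (0.640134334564209, -0.31547996401786804) 0.056377533823251724 0.011735254664094863 peg [ 0.61105327 -0.35687105  0.12010245] 0.7777282897430825
used foot (0.5390581488609314, -0.05019455775618553) 0.05568429082632065 0.012261683287317915 peg [ 0.53223419 -0.07215757  0.10917709] 0.7777282897430825
```

View pics/crop1.png

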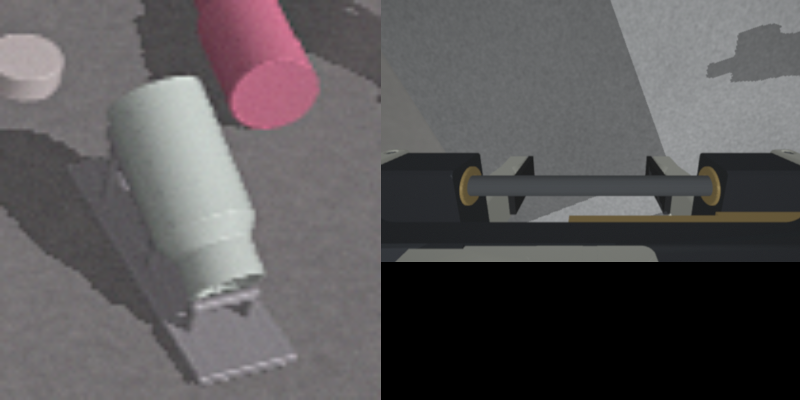

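The crop shows the milky bottle lying on the cradle with its mouth down-slope behind the cross bar, and a pink look-alike close to its closed end. Next I'll fit the axis and peg precisely.

```bash
python3 - <<'E'
from h import *
from scipy.optimize import least_squares
B={'scene':dict(bottle=(385,175,455,255),free=(212,135,265,190)),'side':dict(bottle=(245,165,310,225),free=(300,295,370,365))}
pts={'bottle':[],'free':[]}
for n in B:
    f=ld(n+'0');P=xyz(f);P[f['range_z']==0]=np.nan; hsv=cv2.cvtColor(f['frame'],cv2.COLOR_BGR2HSV)
    for k,(a,b,c,d) in B[n].items():
        Q=P[b:d,a:c].reshape(-1,3); H=hsv[b:d,a:c].reshape(-1,3)
        if k=='bottle': q=Q[(H[:,0]>45)&(H[:,0]<90)&(H[:,1]>12)&(Q[:,2]>.03)]
        else:
            q=Q[(Q[:,2]>.03)&(Q[:,2]<.075)]; foot=Q[(Q[:,2]>0.008)&(Q[:,2]<0.017)]
            print(n,'peg tip z',np.nanmax(Q[:,2]))
        print(n,k,len(q),q.mean(0)); pts[k].append(q)
    # pink bottle points
    pk=P[(hsv[...,0]>160)&(hsv[...,1]>80)&(P[...,2]>.01)]
    for g in [pk[pk[:,0]<.5]]: print('pink near',len(g),np.percentile(g,[2,98],0))
for lab,sel in [('scene',pts['bottle'][:1]),('side',pts['bottle'][1:]),('both',pts['bottle'])]:
    q=np.vstack(sel); s20,c20=np.sin(np.radians(20)),np.cos(np.radians(20))
    # mid-axis point (z=60 => height ~65.5mm), yaw
    def prof(t): return np.interp(t,[0,.085,.097,.12],[.029,.029,.022,.022])
    def fr(p):
        a=np.array([c20*np.cos(p[2]),c20*np.sin(p[2]),-s20]); o=np.array([p[0],p[1],p[3]])
        t=(q-o)@a; r=np.linalg.norm((q-o)-t[:,None]*a,axis=1); return t,r
    def res(p):
        t,r=fr(p); e=np.where(t<0.004,0,r-prof(t)); return np.concatenate([e, np.minimum(t,0)])
    s=least_squares(res,[.45,.16,.8,.086],loss='soft_l1',f_scale=.002); t,r=fr(s.x)
    print(lab,'closed end',s.x[[0,1,3]],'yaw',np.degrees(s.x[2]),'rms',np.sqrt(np.median(s.fun**2)),'t',np.percentile(t,[1,50,99]))
for lab,sel in [('scene',pts['free'][:1]),('side',pts['free'][1:]),('both',pts['free'])]:
    q=np.vstack(sel); s=least_squares(lambda p:np.hypot(q[:,0]-p[0],q[:,1]-p[1])-.009,np.median(q[:,:2],0),loss='soft_l1',f_scale=.002); print(lab,'peg',s.x,np.sqrt(np.median(s.fun**2)))
E
```

```text
scene bottle 101 [0.49745364 0.19032278 0.07595468]
scene peg tip z 0.09849384651829995
scene free 94 [ 0.50266304 -0.28305998  0.05288483]
pink near 872 [[0.24794815 0.06159685 0.01335976]
 [0.35582    0.24237557 0.15339378]]
side bottle 217 [0.47399989 0.17434844 0.0756161 ]
side peg tip z 0.09802503136305074
side free 115 [ 0.49419421 -0.2935264   0.05219272]
pink near 767 [[0.23137854 0.14510803 0.01312707]
 [0.35048166 0.46614505 0.25430348]]
scene closed end [0.44644641 0.16549947 0.08214959] yaw 45.96196676182572 rms 6.959501576146246e-06 t [0.00631129 0.04856176 0.11299123]
side closed end [0.44210334 0.16376562 0.0826981 ] yaw 45.86892076767488 rms 0.0 t [-0.09585953  0.01457634  0.11930056]
both closed end [0.44391533 0.16401251 0.08274769] yaw 46.00962909388631 rms 0.0 t [-0.00273146  0.02927831  0.11791655]
scene peg [ 0.5085401  -0.27728134] 0.0022322153418071044
side peg [ 0.49678149 -0.28710173] 0.0004050969885469654
both peg [ 0.49708873 -0.28737919] 0.0006418544398361405
```

```bash
cat >> h.py <<'E'
def go(x,y,zg,yaw=None):
    """offset (cm) and turn (deg) to put grasp point at x,y,zg with tool-x heading yaw deg"""
    s=get_state(); Rm=R.from_euler('xyz',s['ee_rot']).as_matrix(); p=np.array(s['eef_pos'])
    h=np.degrees(np.arctan2(Rm[1,0],Rm[0,0])); d=Rm.T@(np.array([x,y,zg+.159])-p)*100
    print('t',round(s['t'],2),'grasp',np.round(p-[0,0,.159],4),'yaw',round(h,1),'tilt',np.round(np.degrees(np.arccos(-Rm[2,2])),2),'offset cm',np.round(d,2),'turn',None if yaw is None else round(-(yaw-h),1),'F',np.round(s['force'],1),'w',round(s['width'],4))
E
python3 -c "
from h import *
go(.455,.176,.245,46)"
```

```text
t 0.15 grasp [0.2645 0.6208 0.2449] yaw -23.1 tilt 0.07 offset cm [34.96 33.45  0.04] turn -69.1 F [ 0.3 -0.3 -0.2] w 0.0876
```

>>> send_rows(motion=[{"offset": [4,4,0],"turn": -8},{"offset": [8,8,0],"turn": -16},{"offset": [12,12,0],"turn": -24},{"offset": [16,15.5,0],"turn": -32},{"offset": [20,19,0],"turn": -40},{"offset": [24,23,0],"turn": -48},{"offset": [28,27,0],"turn": -56},{"offset": [31,30,0],"turn": -64}], hand=1)

```text
t: 0.95
eef_pos: [0.4196, 0.2532, 0.4047]
ee_rot: [-3.141, -0.0, 0.713]
force: [0.8, -0.9, -0.4]
width: 0.0876
```

```bash
python3 -c "
from h import *
go(.455,.176,.245,46)"
```

```text
t 0.95 grasp [0.4196 0.2532 0.2457] yaw 40.9 tilt 0.01 offset cm [-2.37  8.16  0.07] turn -5.1 F [ 0.8 -0.9 -0.4] w 0.0876
```

>>> send_rows(motion=[{"offset": [-0.7,2.5,0],"turn": -3},{"offset": [-1.4,5.1,0],"turn": -5},{"offset": [-1.4,5.1,0],"turn": -5},{"offset": [-1.4,5.1,0],"turn": -5}])

```text
t: 1.35
eef_pos: [0.442, 0.2069, 0.4046]
ee_rot: [-3.141, -0.0, 0.793]
force: [0.3, 0.5, 0.3]
width: 0.0874
```

```bash
python3 - <<'E'
from h import *
go(.455,.176,.08,46)
f=snap('wrist','wrist1'); P=xyz(f); P[f['range_z']==0]=np.nan
hsv=cv2.cvtColor(f['frame'],cv2.COLOR_BGR2HSV)
for v in range(20,400,40): print(v,[ (u,*np.round(P[v,u],3),*hsv[v,u]) for u in (320,)])
E
```

```text
t 1.35 grasp [0.442  0.2069 0.2456] yaw 45.4 tilt 0.01 offset cm [-1.29  3.09 16.56] turn -0.6 F [0.3 0.5 0.3] w 0.0874
20 [(320, np.float64(0.557), np.float64(0.323), np.float64(-0.002), np.uint8(105), np.uint8(5), np.uint8(111))]
60 [(320, np.float64(0.53), np.float64(0.295), np.float64(-0.001), np.uint8(105), np.uint8(4), np.uint8(115))]
100 [(320, np.float64(0.502), np.float64(0.266), np.float64(-0.002), np.uint8(110), np.uint8(6), np.uint8(118))]
140 [(320, np.float64(0.471), np.float64(0.235), np.float64(-0.001), np.uint8(98), np.uint8(9), np.uint8(116))]
180 [(320, np.float64(0.438), np.float64(0.202), np.float64(-0.002), np.uint8(110), np.uint8(7), np.uint8(113))]
220 [(320, np.float64(0.405), np.float64(0.168), np.float64(0.005), np.uint8(108), np.uint8(10), np.uint8(129))]
260 [(320, np.float64(0.366), np.float64(0.129), np.float64(-0.001), np.uint8(105), np.uint8(4), np.uint8(114))]
300 [(320, np.float64(0.327), np.float64(0.089), np.float64(-0.001), np.uint8(100), np.uint8(7), np.uint8(112))]
340 [(320, np.float64(0.459), np.float64(0.225), np.float64(0.324), np.uint8(0), np.uint8(0), np.uint8(41))]
380 [(320, np.float64(0.46), np.float64(0.226), np.float64(0.335), np.uint8(39), np.uint8(13), np.uint8(139))]
```

View pics/wrist1.png

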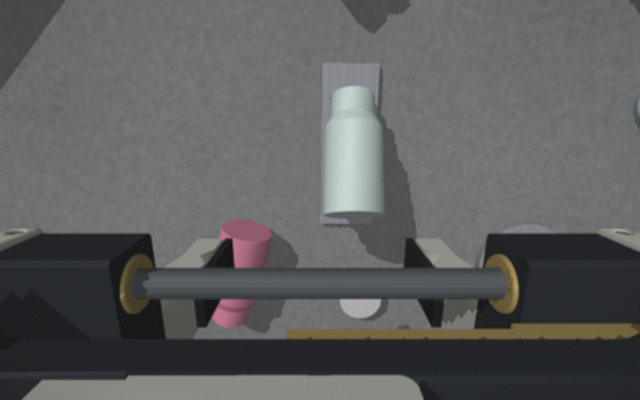

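The wrist view shows the bottle's closed end at about (353,215) and its mouth at (353,90). The pink one is at (245,270) and the cap at (360,303). I'll refit the bottle here.

```bash
python3 - <<'E'
from h import *
from scipy.optimize import least_squares
f=ld('wrist1');P=xyz(f)
Q=P[75:222,318:392].reshape(-1,3); 
s20,c20=np.sin(np.radians(20)),np.cos(np.radians(20))
prof=lambda t:np.interp(t,[0,.085,.097,.12],[.029,.029,.022,.022])
q=Q[(Q[:,2]>.05)]
def fr(p):
    a=np.array([c20*np.cos(p[2]),c20*np.sin(p[2]),-s20]); o=np.array([p[0],p[1],p[3]])
    t=(q-o)@a; return t,np.linalg.norm((q-o)-t[:,None]*a,axis=1)
def res(p):
    t,r=fr(p); return np.concatenate([np.where(t<.003,0,r-prof(t)),np.minimum(t,0)])
s=least_squares(res,[.443,.164,.8,.086],loss='soft_l1',f_scale=.001);t,r=fr(s.x)
print(len(q),'closed',s.x[[0,1,3]],'yaw',np.degrees(s.x[2]),np.median(np.abs(s.fun)),np.percentile(t,[0,1,99,100]))
k=.018*c20; x,y=s.x[0]+k*np.cos(s.x[2]),s.x[1]+k*np.sin(s.x[2]); print(x,y)
go(x,y,s.x[3]-.018*s20,np.degrees(s.x[2]))
E
```

```text
7142 closed [0.44315382 0.164522   0.0821609 ] yaw 43.519058713270525 8.325573523128293e-08 [-0.0093349   0.00399925  0.12333707  0.12697573]
0.45541927062749127 0.17616922911293434
t 1.4 grasp [0.4419 0.2074 0.2456] yaw 45.5 tilt 0.0 offset cm [-1.28  3.16 16.96] turn 2.0 F [-0.3 -0.5  0.4] w 0.0878
```

>>> send_rows(motion=[{"offset": [-1.3,3.1,0],"turn": 1},{"offset": [-1.3,3.1,4],"turn": 1},{"offset": [-1.3,3.1,8],"turn": 1},{"offset": [-1.3,3.1,12],"turn": 1},{"offset": [-1.3,3.1,15],"turn": 1},{"offset": [-1.3,3.1,16.6],"turn": 1},{"offset": [-1.3,3.1,16.6],"turn": 1},{"offset": [-1.3,3.1,16.6],"turn": 1}])

```text
t: 2.2
eef_pos: [0.455, 0.1773, 0.2389]
ee_rot: [3.141, 0.0, 0.778]
force: [-0.5, -0.8, -0.7]
width: 0.0878
```

```bash
python3 - <<'E'
from h import *
go(.455,.176,.079,44.5); a=snap('side','side1')['frame'];b=snap('wrist','wrist2')['frame']
cv2.imwrite('pics/v2.png',cv2.hconcat([cv2.resize(a[140:240,220:340],(480,400)),cv2.resize(b,(320,200))[:, :].repeat(2,0)]))
E
```

```text
t 2.2 grasp [0.455  0.1773 0.0799] yaw 44.6 tilt 0.03 offset cm [-0.09  0.1   0.09] turn 0.1 F [-0.5 -0.8 -0.7] w 0.0878
```

View pics/v2.png

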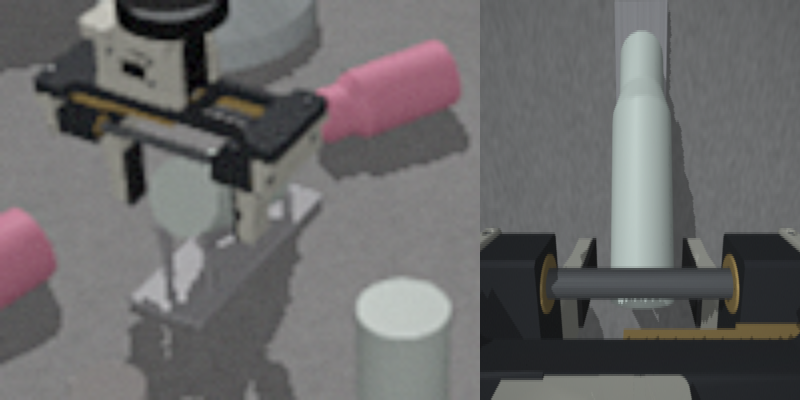

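The wrist view shows the jaws either side of the closed end, centred and parallel to the bottle. Closing now.

>>> send_rows(motion=[{"offset": [-0.1,0,0],"turn": 0},{"offset": [-0.1,0,0],"turn": 0},{"offset": [-0.1,0,0],"turn": 0},{"offset": [-0.1,0,0],"turn": 0},{"offset": [-0.1,0,0],"turn": 0},{"offset": [-0.1,0,0],"turn": 0},{"offset": [-0.1,0,0],"turn": 0},{"offset": [-0.1,0,0],"turn": 0}], hand=-1, squeeze=15)

```text
t: 3.1
eef_pos: [0.4549, 0.1753, 0.2395]
ee_rot: [3.14, -0.001, 0.777]
force: [3.4, -6.0, 6.4]
width: 0.058
```

>>> send_rows(motion=[{"offset": [0,0,-1],"turn": 0},{"offset": [0,0,-3],"turn": 0},{"offset": [0,0,-5],"turn": 0},{"offset": [0,0,-8],"turn": 0},{"offset": [0,0,-11],"turn": 0},{"offset": [0,0,-14],"turn": 0},{"offset": [0,0,-17],"turn": 0},{"offset": [0,0,-17],"turn": 0}])

```text
t: 3.9
eef_pos: [0.4548, 0.1762, 0.4133]
ee_rot: [3.141, -0.007, 0.778]
force: [0.7, -0.2, -0.6]
width: 0.0574
```

```bash
python3 - <<'E'
from h import *
go(.4965,-.2875,.25,0); a=snap('side','side2')['frame'];b=snap('scene','scene2')['frame']
cv2.imwrite('pics/v3.png',cv2.hconcat([cv2.resize(a[100:220,220:340],(400,400)),cv2.resize(b[80:260,340:520],(400,400))]))
E
```

```text
t 3.9 grasp [0.4548 0.1762 0.2543] yaw 44.6 tilt 0.42 offset cm [-29.57  35.96   0.25] turn 44.6 F [ 0.7 -0.2 -0.6] w 0.0574
```

View pics/v3.png

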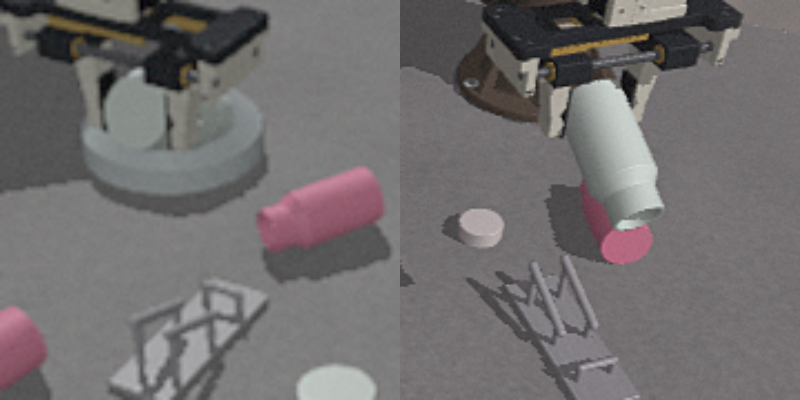

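The bottle is lifted clear and still slanted about 20°. I'll relax the grip in steps so gravity swings the mouth down.

>>> send_rows(motion=[{"offset": [0,0,0],"turn": 0},{"offset": [0,0,0],"turn": 0},{"offset": [0,0,0],"turn": 0},{"offset": [0,0,0],"turn": 0}], squeeze=5)

```text
t: 4.4
eef_pos: [0.4541, 0.1757, 0.4081]
ee_rot: [-3.142, 0.001, 0.777]
force: [0.9, 0.0, -0.7]
width: 0.0581
```

```bash
cat >> h.py <<'E'
def axis(n,fn,ctr=None):
    """bottle points around the gripper: principal axis & extents"""
    f=snap(n,fn); P=xyz(f); s=get_state(); g=np.array(s['eef_pos'])-[0,0,.159]
    b=f['frame'].astype(int); m=(np.abs(P-g).max(-1)<.16)&(f['range_z']>0)&(P[...,2]<g[2]-.022 if ctr else P[...,2]<g[2]+.04)&(P[...,2]>.02)
    m&=(b[...,1]>b[...,2]+4)&(b[...,1]>100)
    q=P[m]; c=np.median(q,0); q=q[np.linalg.norm(q-c,axis=1)<.08]; vt=np.linalg.svd(q-q.mean(0))[2][0]; vt*=-np.sign(vt[2])
    print(n,len(q),'mean-g',np.round(q.mean(0)-g,3),'axis',np.round(vt,3),'below level',np.round(np.degrees(np.arcsin(-vt[2])),1),'zmin-g',np.round(np.percentile(q[:,2],1)-g[2],3))
E
python3 -c "
from h import *
axis('scene','s3'); axis('side','d3')"
```

```text
scene 673 mean-g [ 0.009  0.004 -0.015] axis [ 0.113 -0.11  -0.987] below level 80.9 zmin-g -0.078
side 815 mean-g [-0.011 -0.023 -0.035] axis [-0.06  -0.18  -0.982] below level 79.1 zmin-g -0.106
```

>>> send_rows(motion=[{"offset": [0,0,0],"turn": 0},{"offset": [0,0,0],"turn": 0},{"offset": [0,0,0],"turn": 0},{"offset": [0,0,0],"turn": 0}])

```text
t: 4.9
eef_pos: [0.4542, 0.1758, 0.4087]
ee_rot: [3.142, -0.0, 0.777]
force: [0.2, 0.2, -0.9]
width: 0.0581
```

```bash
python3 - <<'E'
from h import *
axis('scene','s4'); axis('side','d4'); go(.4965,-.2875,.25,0)
a=ld('d4')['frame'];b=ld('s4')['frame']
cv2.imwrite('pics/v4.png',cv2.hconcat([cv2.resize(a[100:220,220:340],(400,400)),cv2.resize(b[80:260,340:520],(400,400))]))
E
```

```text
scene 788 mean-g [ 0.013  0.008 -0.025] axis [ 0.118 -0.015 -0.993] below level 83.2 zmin-g -0.099
side 786 mean-g [-0.009 -0.02  -0.035] axis [-0.017 -0.145 -0.989] below level 81.6 zmin-g -0.107
t 5.0 grasp [0.4542 0.1758 0.2497] yaw 44.5 tilt 0.0 offset cm [-2.947e+01  3.599e+01 -3.000e-02] turn 44.5 F [-0.   0.8  0.3] w 0.0583
```

View pics/v4.png

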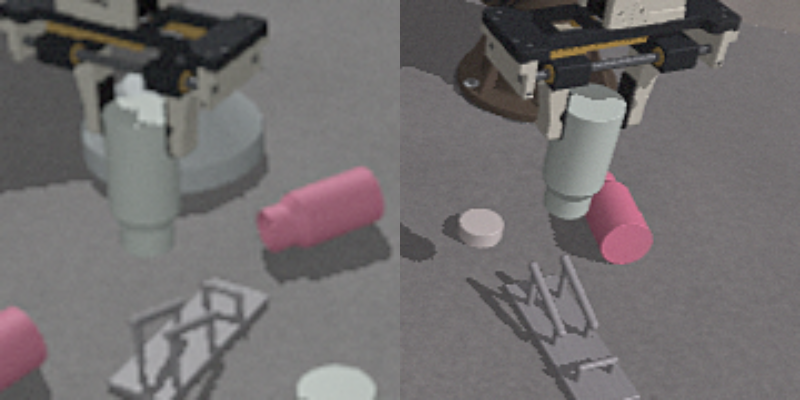

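It now hangs mouth down. Next: firm the grip and carry it high over to the free peg.

>>> send_rows(motion=[{"offset": [0,0,-1],"turn": 0},{"offset": [-0.6,0.8,-1.8],"turn": 0},{"offset": [-2,2.5,-2],"turn": 4},{"offset": [-4,5,-2],"turn": 10},{"offset": [-6.5,8,-2],"turn": 16},{"offset": [-9,11,-2],"turn": 22},{"offset": [-11.5,14,-2],"turn": 28},{"offset": [-14,17,-2],"turn": 34}], squeeze=25)

```text
t: 5.8
eef_pos: [0.4733, -0.0456, 0.4299]
ee_rot: [3.142, -0.002, 0.18]
force: [1.1, -1.0, -0.8]
width: 0.0575
```

```bash
python3 -c "
from h import *
go(.4965,-.2875,.27,0)"
```

```text
t 5.8 grasp [ 0.4733 -0.0456  0.2709] yaw 10.3 tilt 0.1 offset cm [-2.05 24.21  0.09] turn 10.3 F [ 1.1 -1.  -0.8] w 0.0575
```

>>> send_rows(motion=[{"offset": [-0.3,3.5,0],"turn": 4},{"offset": [-0.6,7,0],"turn": 7},{"offset": [-0.9,10.5,0],"turn": 10},{"offset": [-1.2,14,0],"turn": 10},{"offset": [-1.5,17.5,0],"turn": 10},{"offset": [-1.7,20,0],"turn": 10},{"offset": [-1.9,22,0],"turn": 10},{"offset": [-2,23,0],"turn": 10}])

```text
t: 6.6
eef_pos: [0.4957, -0.2754, 0.4293]
ee_rot: [3.141, -0.0, 0.008]
force: [-0.8, -0.2, -0.9]
width: 0.0574
```

>>> send_rows(motion=[{"offset": [0,0,0],"turn": 0},{"offset": [0,0,0],"turn": 0},{"offset": [0,0,0],"turn": 0},{"offset": [0,0,0],"turn": 0}])

```text
t: 7.0
eef_pos: [0.496, -0.2727, 0.429]
ee_rot: [3.142, -0.0, 0.01]
force: [0.2, -0.2, -1.2]
width: 0.0574
```

```bash
cat >> h.py <<'E'
from scipy.optimize import least_squares
def fit(names,tag):
    """fit a vertical-ish bottle (axis point at grasp height + tilt slopes) from body/neck points below the fingers"""
    g=np.array(get_state()['eef_pos'])-[0,0,.159]; Q=[]
    for n in names:
        f=snap(n,n+tag); P=xyz(f); m=(f['range_z']>0)&(np.hypot(P[...,0]-g[0],P[...,1]-g[1])<.05)&(P[...,2]<g[2]-.025)&(P[...,2]>g[2]-.115)
        q=P[m]; Q.append(q); print(n,m.sum(),'zmin-g',np.round(np.percentile(q[:,2],.5)-g[2],4))
    for lab,q in list(zip(names,Q))+[('all',np.vstack(Q))]:
        def res(p):
            a=np.array([p[2],p[3],-1]);a/=np.linalg.norm(a);d=q-[p[0],p[1],g[2]];t=d@a
            return np.linalg.norm(d-t[:,None]*a,axis=1)-np.interp(t+p[4],[0,.085,.097,.12],[.029,.029,.022,.022])
        s=least_squares(res,[g[0],g[1],0,0,.018],loss='soft_l1',f_scale=.001)
        p=s.x; L=.12-p[4]; print(lab,'top-off',np.round(p[:2]-g[:2],4),'tilt deg x,y',np.round(np.degrees(p[2:4]),1),'gripz',round(p[4],4),'mouth',np.round(p[:2]+L*p[2:4],4),'res',np.round(np.median(np.abs(s.fun)),4))
E
python3 -c "
from h import *
go(.4965,-.2875,.27,0)
fit(['scene','side'],'5')"
```

```text
t 7.0 grasp [ 0.496  -0.2727  0.27  ] yaw 0.6 tilt 0.03 offset cm [ 0.04  1.48 -0.  ] turn 0.6 F [ 0.2 -0.2 -1.2] w 0.0574
scene 687 zmin-g -0.1102
side 774 zmin-g -0.1094
scene top-off [-0.0031  0.0006] tilt deg x,y [-3.3 -0.5] gripz 0.0086 mouth [ 0.4864 -0.2731] res 0.0006
side top-off [-0.0035  0.0009] tilt deg x,y [-3.3 -0.3] gripz 0.0083 mouth [ 0.486  -0.2723] res 0.0005
all top-off [-0.0032  0.0007] tilt deg x,y [-3.4 -0.3] gripz 0.0087 mouth [ 0.4862 -0.2726] res 0.0005
```

The fit shows the bottle tilted 3.4° with its mouth about 1 cm to −x of the grip. I'll compensate and lower over the peg.

>>> send_rows(motion=[{"offset": [0.4,0.8,0],"turn": 0},{"offset": [0.7,1.5,0],"turn": 0},{"offset": [0.7,1.5,0],"turn": 0},{"offset": [0.7,1.5,1],"turn": 0},{"offset": [0.7,1.5,2.5],"turn": 0},{"offset": [0.7,1.5,4],"turn": 0},{"offset": [0.7,1.5,5],"turn": 0},{"offset": [0.7,1.5,5],"turn": 0}])

```text
t: 7.9
eef_pos: [0.5026, -0.2881, 0.3767]
ee_rot: [-3.141, 0.003, 0.009]
force: [-0.1, 0.2, -1.7]
width: 0.0573
```

```bash
python3 - <<'E'
from h import *
go(.503,-.288,.15,0); fit(['scene','side'],'6')
a=ld('side6')['frame'];b=ld('scene6')['frame']
cv2.imwrite('pics/v6.png',cv2.hconcat([cv2.resize(a[240:380,270:410],(400,400)),cv2.resize(b[60:200,180:320],(400,400))]))
E
```

```text
t 7.9 grasp [ 0.5026 -0.2881  0.2177] yaw 0.5 tilt 0.19 offset cm [ 0.06 -0.01  6.77] turn 0.5 F [-0.1  0.2 -1.7] w 0.0573
scene 608 zmin-g -0.111
side 675 zmin-g -0.1095
scene top-off [-0.0038  0.001 ] tilt deg x,y [-3.5 -0.6] gripz 0.0089 mouth [ 0.492  -0.2883] res 0.0007
side top-off [-0.0035  0.0008] tilt deg x,y [-3.6 -0.3] gripz 0.0095 mouth [ 0.4921 -0.2879] res 0.0004
all top-off [-0.0036  0.0009] tilt deg x,y [-3.6 -0.4] gripz 0.0093 mouth [ 0.4921 -0.288 ] res 0.0005
```

View pics/v6.png

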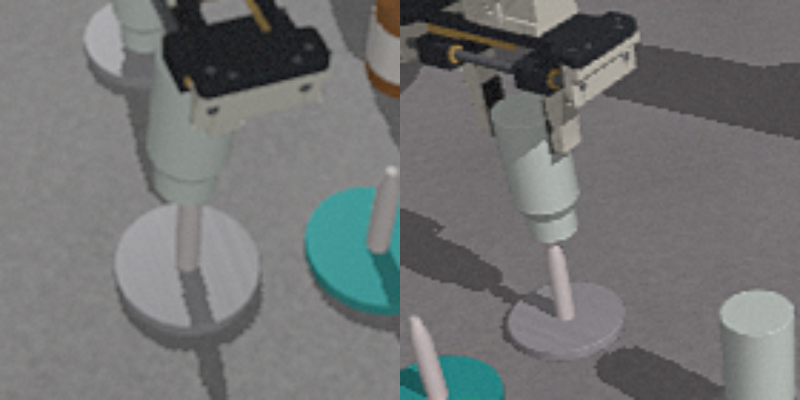

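Both views show the peg tip centred below the mouth, over the grey foot. Lowering.

>>> send_rows(motion=[{"offset": [0.2,0,0.5],"turn": 0},{"offset": [0.2,0,1.5],"turn": 0},{"offset": [0.2,0,2.5],"turn": 0},{"offset": [0.2,0,3.5],"turn": 0},{"offset": [0.2,0,4.5],"turn": 0},{"offset": [0.2,0,5.5],"turn": 0},{"offset": [0.1,0,6.5],"turn": 0},{"offset": [0,0,7.5],"turn": 0}])

```text
t: 8.8
eef_pos: [0.503, -0.2883, 0.3027]
ee_rot: [-3.142, 0.0, 0.009]
force: [0.8, -0.7, -2.0]
width: 0.0574
```

```bash
python3 - <<'E'
from h import *
go(.5,-.288,.1225,0); fit(['scene','side'],'7')
E
```

```text
t 8.8 grasp [ 0.503  -0.2883  0.1437] yaw 0.5 tilt 0.02 offset cm [-0.3  -0.03  2.12] turn 0.5 F [ 0.8 -0.7 -2. ] w 0.0574
scene 507 zmin-g -0.1098
side 543 zmin-g -0.1116
scene top-off [-0.0036  0.0003] tilt deg x,y [-3.  -0.1] gripz 0.0096 mouth [ 0.4936 -0.2882] res 0.0007
side top-off [-0.0047  0.0012] tilt deg x,y [-3.7 -0. ] gripz 0.0068 mouth [ 0.491  -0.2872] res 0.0004
all top-off [-0.004   0.0005] tilt deg x,y [-3.6  0.2] gripz 0.0076 mouth [ 0.4919 -0.2875] res 0.0007
```

>>> send_rows(motion=[{"offset": [0,0,0.5],"turn": 0},{"offset": [0,0,1],"turn": 0},{"offset": [0,0,1.3],"turn": 0},{"offset": [0,0,1.5],"turn": 0},{"offset": [0,0,1.6],"turn": 0},{"offset": [0,0,1.7],"turn": 0},{"offset": [0,0,1.8],"turn": 0},{"offset": [0,0,1.8],"turn": 0}], squeeze=8)

```text
t: 9.7
eef_pos: [0.5031, -0.2883, 0.2857]
ee_rot: [-3.142, -0.0, 0.009]
force: [-0.2, 0.2, -1.6]
width: 0.0579
```

>>> send_rows(motion=[{"offset": [0,0,0.1],"turn": 0},{"offset": [-0.05,0,0.2],"turn": 0},{"offset": [-0.1,0,0.3],"turn": 0},{"offset": [-0.1,0,0.3],"turn": 0}])

```text
t: 10.1
eef_pos: [0.5024, -0.2885, 0.2834]
ee_rot: [3.141, -0.001, 0.01]
force: [-0.4, 0.2, 4.0]
width: 0.0575
```

```bash
python3 - <<'E'
from h import *
go(.5,-.288,.1225,0); fit(['scene','side'],'8')
E
```

```text
t 10.1 grasp [ 0.5024 -0.2885  0.1244] yaw 0.6 tilt 0.08 offset cm [-0.24 -0.05  0.19] turn 0.6 F [-0.4  0.2  4. ] w 0.0575
scene 938 zmin-g -0.1142
side 1296 zmin-g -0.1149
scene top-off [-0.0125 -0.0005] tilt deg x,y [7.8 1.3] gripz 0.016 mouth [ 0.504  -0.2867] res 0.0045
side top-off [-0.014   0.0155] tilt deg x,y [  6. -14.] gripz 0.0107 mouth [ 0.4999 -0.2997] res 0.0062
all top-off [-0.0121  0.0084] tilt deg x,y [ 5.6 -7.7] gripz 0.0103 mouth [ 0.501  -0.2948] res 0.0055
```

Contact (about +5.6 N), and that fit was contaminated by foot points. I'll ease the bottle upright with a light grip.

>>> send_rows(motion=[{"offset": [0,0,0.05],"turn": 0},{"offset": [0,0,0.1],"turn": 0},{"offset": [0,0,0.1],"turn": 0},{"offset": [0,0,0.1],"turn": 0}], squeeze=4)

```text
t: 10.6
eef_pos: [0.5024, -0.2885, 0.2823]
ee_rot: [3.141, -0.001, 0.01]
force: [-1.0, 0.1, 5.2]
width: 0.0583
```

```bash
sed -i "s/(P\[...,2\]>g\[2\]-.115)/(P[...,2]>max(g[2]-.115,.018))/" h.py; python3 - <<'E'
from h import *
go(.5,-.288,.1225,0); fit(['scene','side'],'9')
E
```

```text
t 10.6 grasp [ 0.5024 -0.2885  0.1233] yaw 0.5 tilt 0.07 offset cm [-0.23 -0.06  0.08] turn 0.5 F [-1.   0.1  5.2] w 0.0583
scene 455 zmin-g -0.1049
side 469 zmin-g -0.1044
scene top-off [-0.0035  0.0004] tilt deg x,y [-3.  -0.2] gripz 0.0107 mouth [ 0.4932 -0.2885] res 0.0007
side top-off [-0.0037  0.001 ] tilt deg x,y [-3.3 -0.1] gripz 0.0092 mouth [ 0.4922 -0.2876] res 0.0005
all top-off [-0.0035  0.0006] tilt deg x,y [-3.3  0. ] gripz 0.0103 mouth [ 0.4926 -0.2879] res 0.0006
```

Still 3.3° tilted. I'll raise it slightly and recentre the mouth (+x 4 mm), set down, then draw the grip −x to upright it.

>>> send_rows(motion=[{"offset": [0,0,-0.2],"turn": 0},{"offset": [0,0,-0.4],"turn": 0},{"offset": [0.2,0,-0.4],"turn": 0},{"offset": [0.4,0,-0.4],"turn": 0},{"offset": [0.4,0,-0.3],"turn": 0},{"offset": [0.4,0,-0.15],"turn": 0},{"offset": [0.4,0,0],"turn": 0},{"offset": [0.4,0,0],"turn": 0}], squeeze=8)

```text
t: 11.5
eef_pos: [0.5064, -0.2884, 0.2823]
ee_rot: [3.141, -0.001, 0.01]
force: [-1.0, 0.3, 4.4]
width: 0.0579
```

>>> send_rows(motion=[{"offset": [-0.1,0,0],"turn": 0},{"offset": [-0.2,0,0],"turn": 0},{"offset": [-0.3,0,0],"turn": 0},{"offset": [-0.4,0,0],"turn": 0},{"offset": [-0.5,0,0],"turn": 0},{"offset": [-0.6,0,0.05],"turn": 0},{"offset": [-0.7,0,0.05],"turn": 0},{"offset": [-0.7,0,0.05],"turn": 0}], squeeze=4)

```text
t: 12.3
eef_pos: [0.4994, -0.2884, 0.2814]
ee_rot: [3.141, -0.001, 0.009]
force: [0.3, -0.8, 2.4]
width: 0.0581
```

```bash
python3 - <<'E'
from h import *
go(.5,-.288,.1225,0); fit(['scene','side'],'10')
E
```

```text
t 12.3 grasp [ 0.4994 -0.2884  0.1224] yaw 0.5 tilt 0.06 offset cm [ 0.06 -0.04 -0.01] turn 0.5 F [ 0.3 -0.8  2.4] w 0.0581
scene 470 zmin-g -0.1038
side 433 zmin-g -0.104
scene top-off [-0.0034  0.0005] tilt deg x,y [ 0.3 -0.2] gripz 0.0096 mouth [ 0.4966 -0.2882] res 0.0007
side top-off [-0.0036  0.001 ] tilt deg x,y [0.1 0.1] gripz 0.0095 mouth [ 0.496  -0.2871] res 0.0005
all top-off [-0.0034  0.0006] tilt deg x,y [0.2 0.1] gripz 0.0101 mouth [ 0.4963 -0.2875] res 0.0006
```

Upright at 0.2° tilt, mouth centred within 1 mm of the peg, rim on the foot. Releasing.

>>> send_rows(motion=[{"offset": [0,0,0],"turn": 0},{"offset": [0,0,0],"turn": 0},{"offset": [0,0,0],"turn": 0},{"offset": [0,0,0],"turn": 0}], hand=0.5)

```text
t: 12.8
eef_pos: [0.4989, -0.2883, 0.2808]
ee_rot: [-3.141, 0.001, 0.009]
force: [0.3, 0.3, -0.5]
width: 0.0654
```

>>> send_rows(motion=[{"offset": [0,0,0],"turn": 0},{"offset": [0,0,0],"turn": 0},{"offset": [0,0,0],"turn": 0},{"offset": [0,0,-1],"turn": 0},{"offset": [0,0,-3],"turn": 0},{"offset": [0,0,-6],"turn": 0},{"offset": [0,0,-10],"turn": 0},{"offset": [0,0,-13],"turn": 0}], hand=1)

```text
t: 13.6
eef_pos: [0.4991, -0.2885, 0.4145]
ee_rot: [3.141, -0.002, 0.01]
force: [-0.1, -0.2, 0.5]
width: 0.0874
```

>>> send_rows(motion=[{"offset": [-1,0,-1],"turn": 0},{"offset": [-1,0,-2],"turn": 0},{"offset": [-1,0,-2],"turn": 0},{"offset": [-1,0,-2],"turn": 0}])

```text
t: 14.0
eef_pos: [0.489, -0.2884, 0.4304]
ee_rot: [-3.141, 0.001, 0.009]
force: [0.3, 0.0, -0.5]
width: 0.0879
```

```bash
python3 - <<'E'
from h import *
go(.5,-.288,.1225,0)
a=snap('side','side11');b=snap('scene','scene11')
for f in (a,b):
    P=xyz(f); m=(np.hypot(P[...,0]-.4965,P[...,1]+.2875)<.026)&(P[...,2]>.11)&(P[...,2]<.16)&(f['range_z']>0); q=P[m]; print('top',len(q),np.percentile(q[:,2],[5,50,95]))
cv2.imwrite('pics/v11.png',cv2.hconcat([cv2.resize(a['frame'][220:380,250:410],(400,400)),cv2.resize(b['frame'][60:260,150:350],(400,400))]))
E
```

```text
t 14.0 grasp [ 0.489  -0.2884  0.2714] yaw 0.5 tilt 0.06 offset cm [ 1.12 -0.02 14.89] turn 0.5 F [ 0.3  0.  -0.5] w 0.0879
top 426 [0.13002705 0.1319406  0.13384667]
top 188 [0.1310648  0.13253325 0.13415961]
```

View pics/v11.png

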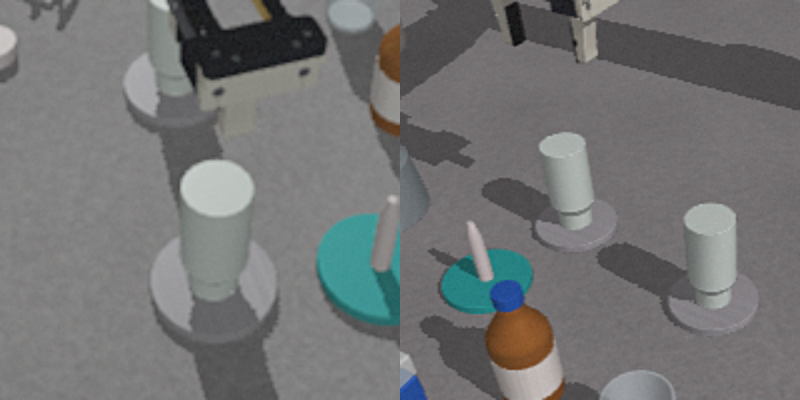

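The bottle stands mouth down on the grey-footed stand. Its top is at 132 mm, as specified, the gripper is clear and everything else looks undisturbed.

```bash
python3 -c "
from station import *
print(job_done())"
```

```text
the job is handed in; nothing more can be done
None
```

The bottle is mouth down on the free (grey-footed) drying stand, rim on the foot, and I handed the job in at about 14 s of the 48 s allowed.

**What I did:** I gripped the bottle near its closed end and lifted it straight out of the cradle. Then I eased the grip so it swung mouth down under its own weight, and carried it over to the stand. I lowered it until it touched the foot, at roughly 6 N. It was then still tilted about 3.3°, so I raised it slightly, recentred it and set it upright before letting go.

**Last checks:**
- **Before release:** tilt was about 0.2°, and the mouth was within 1 mm of the peg axis.
- **After release:** the closed end was at 132 to 132.5 mm in both cameras, against 132 mm expected. The force was about zero and the gripper was clear.
- **Other things:** the dry bottle and turquoise stand looked undisturbed in the final picture. The reagent bottle and beaker were only partly in view. I did not measure any of them.

**Checks that disagreed:**
- One fit at first contact was thrown off by points on the foot. I corrected it and repeated it.
- The early estimates of the bottle's heading in the cradle differed by about 2.5°, and I used a value in between.
- The grip ended about 10 mm from the closed end, against the 18 mm I planned. That was either early measurement error or some slip, and it caused no trouble.

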